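# Set the studio lamp's filter turret to blue and switch it on

### The arm

A 6-joint arm with a two-finger parallel gripper is mounted at the origin on the work surface. World frame = base frame: x ahead of the robot, y to its left, z up, the work surface at z = 0. Lengths are in mm, angles in rad, forces in N, time in s.
With the tool pointing down it reaches from about 325 to 775 mm from the base axis. Payload 9.3 kg.
Tool frame: the origin (TCP) lies at the very end of the fingers, on their centre line; the grasp point (between the pads) lies 19 mm behind it; z points along the fingers, y is the direction in which the jaws open and shut (so a half turn about z gives the same grasp; the last joint's range is limited). The gripper opens to 85 mm and grips with 20 to 120 N. Pads are 22 mm wide; open, the fingers measure 114 mm over their backs; the gripper's body (76 mm by 85 mm) begins 54 mm behind the grasp point. The pads swing forward as they close: fully open they stand 13 mm farther back than shut.
Start: joints at [-1.462, 0.259, 0.021, 1.334, 0, 1.418], TCP at [142.344, -531.258, 231.279] pointing down, gripper open.
Joint ranges: [-3.04, 3.04], [-0.91, 1.82], [-1.04, 1.36], [-1.92, 1.95], [-1.52, 1.45], [-3.14, 3.14]. Speed limits (rad/s): [2.22, 2.22, 2.79, 3.14, 3.14, 3.14].

### API

Orientations are given as a unit quaternion [x, y, z, w].
In Python, from bench import ctrl, snapshot gives the robot as it stands. Calls block until the motion is done:
- ctrl.move_ptp(position, orientation): joint-space move of the TCP to a pose.
- ctrl.move_straight(position, speed=150, frame=None, max_force=None): straight line of the TCP; frame=None keeps the orientation; speed is the mean speed in mm/s. With max_force (N) it stops when the force on the tool has changed by that much, and returns True; else False.
- ctrl.set_joints(angles): joint-space move.
- ctrl.set_gripper(opening, force=None): finger opening in mm; force is the grip in N (None keeps the last); returns when the fingers have stopped.
- ctrl.dwell(seconds).
- ctrl.solve_ik(position, orientation): joint angles nearest the present ones, or None.
- ctrl.get_state(): the state.
- snapshot(name): name is "scene" or "side" or "wrist"; returns a dict with "image" (400x640x3 uint8, blue, green, red), "camera_matrix" (3x3 intrinsics, pixels), "k1" (the pictures are not rectified: a ray, as slopes to the right and down, at radius r is drawn at 1 + k1 r^2 times it, then the intrinsics apply), "R" (3x3) and "t" (3): a world point X has camera coordinates R X + t; the wrist camera has in their place "hand_eye" (4x4, takes a point from camera to tool coordinates, whose origin is the TCP and whose axes are the flange's). Camera axes: x right, y down, z forward; pixel columns grow to the right and rows downward; lengths in mm; the calibration is good to about 2 mm. A picture is of the moment at which its call begins: read the wrist's pose just before it. There is no depth.
A pose or a line that the arm cannot do raises ctrl.MotionError and nothing moves.
- ctrl.job_done(): hands the job in, once; it reports no verdict.
The state is a dict: "time": time; "qpos": joint angles; "joint_vel": joint speeds; "effort": joint torques, N m; "eef_pos": TCP position; "orientation": TCP orientation; "ft_force": force on the tool from outside, world axes, zero at the start; "moment": the same for the moment, N m; "grip_width": finger opening in mm.
Only numpy, scipy, OpenCV 4.12 (cv2) and the standard library are available. Lean on these libraries where they do the work, as an engineer would, in place of code of your own. Each camera call takes 0.05 s, during which the arm holds its last target.

### The job

Push the orange tab of the lamp's filter turret round with the fingertips, without pinching it, until it points at the blue marker, and leave it there; only then press the red button on the lamp right down and let it come back up. Do not lift, carry or shift any of the things lying around the lamp.

Things in the scene. Friction and masses are not known exactly. Their poses are not given: they have to be found in the camera images.
- lamp: Grey lamp base, fixed, 200 x 200 mm, flat top 50 mm above the table. Origin: centre of its underside, z up; its -x side (front) faces the robot within 20 degrees. On top: a black turret in the middle, six coloured markers round its front and sides, a red button at the far right corner (seen from the robot). Loose things up to 105 mm tall stand 20 mm or more outside its edge.
- turret_centre (a point): The upright axis of the turret, at the height of the lamp's flat top (50 mm above the table).
- turret (a joint): Angle of the turret (rad), positive counter-clockwise from above; 0 when the tab points to the lamp's front (its -x). Stops at -2.2 and +2.2. No clicks: it turns stiffly (about 2 N at the tab) and stays where it is left. It starts within 0.3 of 0; the blue marker may lie on either side.
- tab (a point): Top middle of the orange tab, 56 mm from the turret's axis. The tab is an upright fin, white line on top, on the rim of the black disc (radius 42 mm, top 66 mm above the table; glass dome, radius 26, top 82). It runs radially from 42 to 70 mm off the axis, is 10 mm thick and spans 58 to 88 mm above the table. This frame's -x points outwards along the tab, y across its thickness.
- pointer (a point): The point the tab points at: 86 mm from the turret's axis in the tab's direction (16 mm beyond its outer end), just over the lamp's top. It turns with the tab and lies over the blue marker's centre when the tab points exactly at it.
- mark_blue: The blue marker, a round disc of 22 mm diameter, 4 mm thick, on the lamp's top, 86 mm from the turret's axis; origin: the centre of its underside, 50 mm above the table. Six markers (blue, green, yellow, white, black, pink) lie at 36, 72 and 108 degrees either side of the lamp's front; which colour is where varies.
- power (a joint): Travel of the red button (m): 0 is up, 0.006 fully down; it springs back. Fully down takes 5 N.
- power_top (a point): Centre of the upper face of the red button (13 mm radius), which is pressed straight down. It stands on a small housing on the lamp's top, 105 mm from the turret's axis.
- ink_jar: Loose closed jar of black ink, blue label, white cap, 62 mm diameter, 105 mm tall; origin: centre of its underside. Leave it alone.
- cup: Loose clear plastic cup, 54 mm diameter, 55 mm tall; origin: centre of its underside. Leave it alone.
- eraser: Loose white eraser, 45 x 22 x 13 mm; origin: centre of its underside. Leave it alone.
- sketchbook: Loose black sketchbook, 150 x 210 x 18 mm; origin: centre of its underside. Leave it alone.
- brush: Loose brush lying on the table. Leave it alone.
- nib_tin: Loose tin, 60 mm diameter, 50 mm tall; origin: centre of its underside. Leave it alone.

How it is judged:
By the outcome, as a careful person would: the job done as asked, in the order asked, and still so for the second after the job is handed in, with the robot touching nothing.
It also fails if it takes over 51 s, if anything falls off the work surface, if the arm or the gripper's body presses on something with over 40 N, if the wrist force passes 120 N, or if a joint passes its speed limit or range.

## Working session

There is one attempt and no reset: what is moved stays moved. The work goes in short steps, each a Python script; the robot and the scene stay as the last script left them, time stands still between calls to the robot, and variables do not carry over. Pictures are saved under pics/ and viewed, and the job is handed in when it is done.

```bash
ls; mkdir -p pics; python3 - <<'E'
from bench import ctrl, snapshot
import cv2
for n in ("scene","side"):
    s=snapshot(n); cv2.imwrite(f"pics/{n}0.png",s["image"]); print(n,s["camera_matrix"],s["k1"],s["R"],s["t"])
s=snapshot("wrist"); cv2.imwrite("pics/wrist0.png",s["image"]); print(s["hand_eye"],s["camera_matrix"],s["k1"])
print(ctrl.get_state())
E
```

```text
pics
scene [[366.47436806   0.         324.9036535 ]
 [  0.         366.47436806 200.85968428]
 [  0.           0.           1.        ]] -0.055786894261583085 [[-0.24447594  0.96965327 -0.00201126]
 [ 0.78012526  0.19545806 -0.59430693]
 [-0.57587854 -0.14686278 -0.8042358 ]] [ 159.54287918 -416.86763361 1551.23121219]
side [[381.96307011   0.         319.66473319]
 [  0.         381.96307011 199.38394535]
 [  0.           0.           1.        ]] -0.030323285149854544 [[-0.90241884 -0.43083962  0.00417929]
 [-0.30090156  0.62325412 -0.72181199]
 [ 0.30838044 -0.65263429 -0.69207657]] [547.71695438 253.32456411 891.0788664 ]
[[-2.02982618e-04 -9.59937242e-01 -2.80215007e-01  7.15192065e+01]
 [ 9.99999965e-01 -1.46668056e-04 -2.21938441e-04  6.36981402e-01]
 [ 1.71948385e-04 -2.80215042e-01  9.59937238e-01 -1.43853514e+02]
 [ 0.00000000e+00  0.00000000e+00  0.00000000e+00  1.00000000e+00]] [[310.43450031   0.         319.55832564]
 [  0.         310.43450031 197.09651136]
 [  0.           0.           1.        ]] -0.030024041242419894
{'time': 0.15, 'qpos': array([-1.46158906e+00,  2.59052127e-01,  2.09640738e-02,  1.33367786e+00,
        1.57336234e-05,  1.41818630e+00]), 'joint_vel': array([-0.00073074, -0.00420496,  0.00208967,  0.000151  , -0.00010354,
        0.00055642]), 'effort': array([ 4.03476399e-03, -5.55972075e+01,  3.44661391e+01,  1.13706943e-02,
       -1.55850098e-04,  9.01716845e-06]), 'eef_pos': array([ 142.33341776, -531.06432996,  230.82189122]), 'orientation': array([ 9.91443576e-01,  1.30535052e-01,  1.83848585e-05, -4.84510346e-04]), 'ft_force': array([ 0.85628117, -0.15743902, -0.34178556]), 'moment': array([-0.01484653, -0.00900263, -0.01475093]), 'grip_width': 85.4503833768015}
```

View pics/scene0.png

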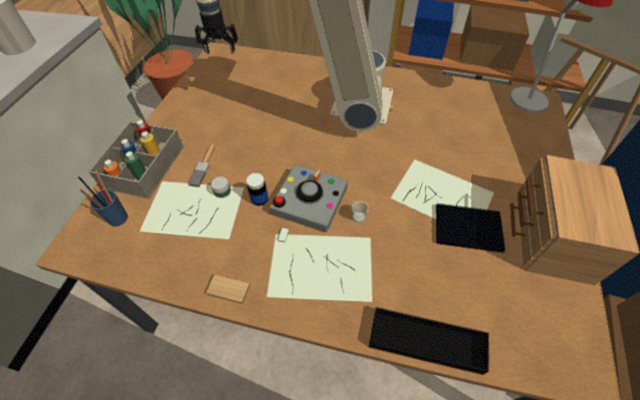

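View pics/side0.png

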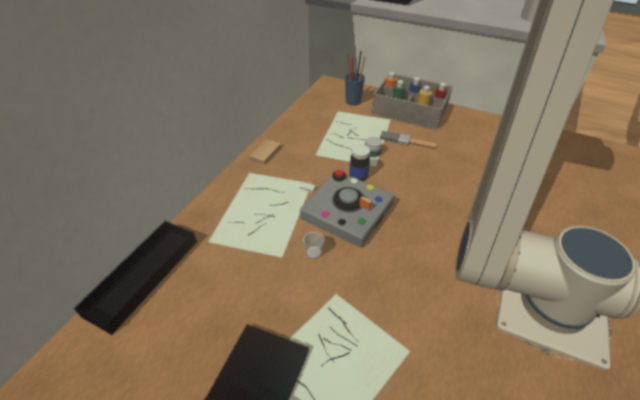

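View pics/wrist0.png

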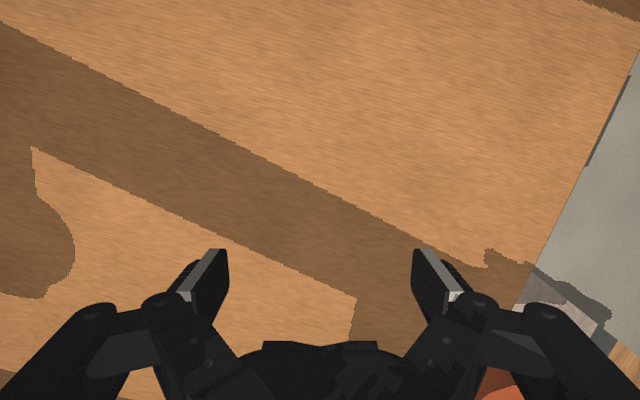

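Scene picture: lamp at about (310,196), red button (279,201), orange tab (316,176), blue marker (304,173), ink jar right beside the button (257,188), cup (359,211). I'll triangulate roughly using scene and side (turret 348,198; red 339,175; blue 379,199).

```bash
cat > h.py <<'E'
import numpy as np, cv2
from bench import ctrl, snapshot
from scipy.spatial.transform import Rotation as Ro
def cam(n):
    st=ctrl.get_state(); s=snapshot(n)
    if n=="wrist":
        H=np.array(s["hand_eye"]); R=Ro.from_quat(st["orientation"]).as_matrix()
        Rc=R@H[:3,:3]; c=R@H[:3,3]+st["eef_pos"]
        s["R"]=Rc.T; s["t"]=-Rc.T@c
    return s
def D(s): return np.array([s["k1"],0,0,0,0.])
def ray(s,px):
    u=cv2.undistortPoints(np.array([[px]],float),np.array(s["camera_matrix"]),D(s))[0,0]
    R=np.array(s["R"]); return -R.T@np.array(s["t"]), R.T@np.array([u[0],u[1],1])
def onz(s,px,z):
    c,d=ray(s,px); return c+d*(z-c[2])/d[2]
def proj(s,P):
    return cv2.projectPoints(np.array(P,float).reshape(-1,1,3),cv2.Rodrigues(np.array(s["R"]))[0],np.array(s["t"],float),np.array(s["camera_matrix"]),D(s))[0][:,0]
def crop(s,name,x0,x1,y0,y1,k):
    im=s["image"][y0:y1,x0:x1]; cv2.imwrite("pics/"+name,cv2.resize(im,None,fx=k,fy=k,interpolation=cv2.INTER_CUBIC))
E
python3 - <<'E'
from h import *
a=cam("scene"); b=cam("side")
for n,z,p,q in (("dome",80,(310,189),(348,195)),("red",65,(279,201),(339,175)),("blue",54,(304,173),(379,199)),("tab",88,(317,175),(366,201)),("jartop",105,(256,179),(361,152)),("cuptop",55,(360,206),(314,239))):
    print(n,onz(a,p,z).round(),onz(b,q,z).round())
crop(a,"s1.png",220,380,140,240,5); crop(b,"d1.png",280,420,130,260,5)
E
```

```text
dome [565. -71.  80.] [553. -66.  80.]
red [ 624. -157.   65.] [ 615. -150.   65.]
blue [ 483. -116.   54.] [ 477. -115.   54.]
tab [509. -63.  88.] [497. -57.  88.]
jartop [ 586. -243.  105.] [ 581. -233.  105.]
cuptop [573.  95.  55.] [577.  97.  55.]
```

View pics/s1.png

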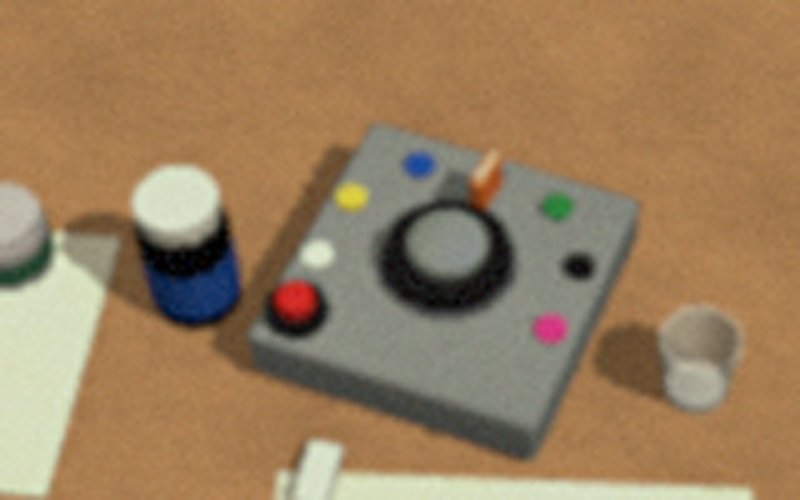

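View pics/d1.png

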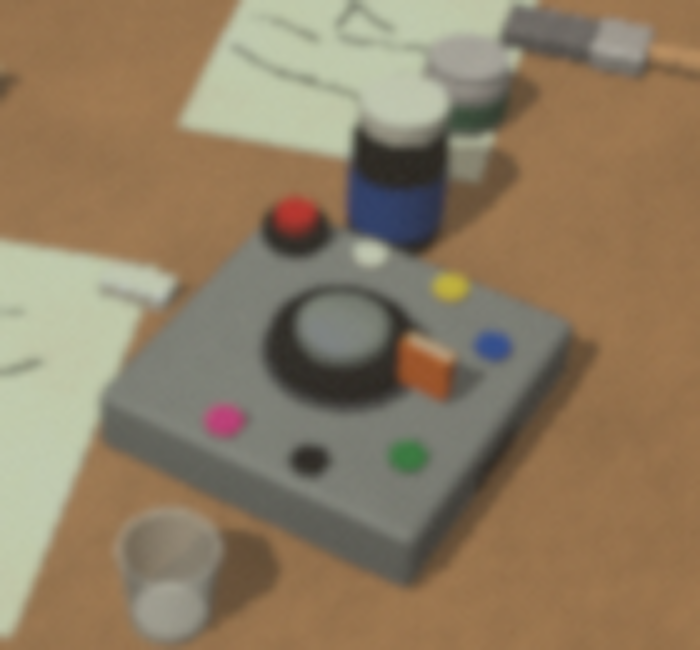

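Blue lies at the first position to the robot's right (+36° in turret angle) and the tab is near the front. Next I close the fingers and move above the lamp for a wrist-camera measurement.

```bash
python3 - <<'E'
from h import *
ctrl.set_gripper(0)
p=[560,-85,250]
print(ctrl.solve_ik(p,[1,0,0,0]))
ctrl.move_ptp(p,[1,0,0,0])
s=cam("wrist"); st=ctrl.get_state(); print(st["time"],st["eef_pos"],st["qpos"],st["grip_width"])
cv2.imwrite("pics/w1.png",s["image"]); import pickle; pickle.dump(s,open("w1.pkl","wb"))
E
```

```text
[-0.29877229  0.28267273  0.10238696  1.39051055  0.          2.84282037]
3.2583 [559.88789955 -85.82554595 249.93778789] [-3.00177587e-01  2.82768255e-01  1.02365053e-01  1.39046779e+00
 -1.17397528e-04  2.84250865e+00] -0.44970941743281223
```

View pics/w1.png

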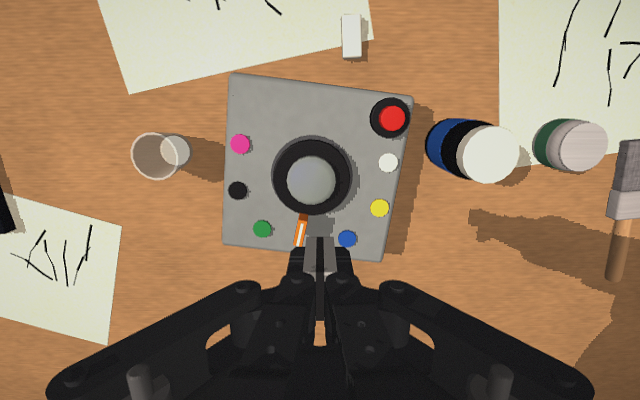

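Wrist view: lamp seen whole; tab top line around (301,232), blue marker (347,239), button (392,118), white (388,163), yellow (380,208), green (262,229), black (238,190), pink (240,144). I'll fit the lamp pose from the marker centroids.

```bash
python3 - <<'E'
from h import *
import pickle
from scipy.optimize import least_squares
s=pickle.load(open("w1.pkl","rb")); im=s["image"]; hsv=cv2.cvtColor(im,cv2.COLOR_BGR2HSV)
seeds=dict(blue=(347,239),yellow=(380,208),white=(388,163),green=(262,229),black=(238,190),pink=(240,144),red=(392,118))
C={}
for n,(u,v) in seeds.items():
    ref=im[v,u].astype(int); m=(np.abs(im.astype(int)-ref).sum(2)<90).astype(np.uint8)
    k,l,stt,cc=cv2.connectedComponentsWithStats(m); i=l[v,u]; C[n]=cc[i]; print(n,cc[i].round(1),stt[i])
ang=dict(blue=36,yellow=72,white=108,green=-36,black=-72,pink=-108)
W={n:onz(s,C[n],54)[:2] for n in ang}
def P(q,a,r=86): a=np.radians(a)+q[2]; return np.array([q[0]-r*np.cos(a),q[1]-r*np.sin(a)])
f=least_squares(lambda q:np.concatenate([P(q,ang[n])-W[n] for n in ang]),[560,-70,0])
q=f.x; print("lamp",q,np.degrees(q[2])); print(f.fun.reshape(-1,2).round(1))
for n,a in ang.items(): print(n,W[n].round(1),P(q,a).round(1))
for z in (60,65,70,75): 
    r=onz(s,C["red"],z)[:2]; print(z,r,np.linalg.norm(r-q[:2]))
# dome
print("dome",onz(s,(311,178),80))
# orange+ white line
m=cv2.inRange(hsv,(3,150,120),(16,255,255)); m[:210]=0;m[260:]=0;m[:,:285]=0;m[:,325:]=0
print(cv2.boundingRect(m))
cv2.imwrite("pics/w1c.png",cv2.resize(im[190:260,270:370],None,fx=8,fy=8,interpolation=cv2.INTER_NEAREST))
E
```

```text
blue [346.5 238.5] [338 230  18  18 240]
yellow [379.2 207.8] [370 199  19  18 252]
white [387.6 162.3] [379 153  19  19 276]
green [261.6 228.5] [253 220  19  18 249]
black [237.4 190.1] [228 182  19  17 257]
pink [239.1 143.6] [230 134  19  20 293]
red [392.1 117.8] [380 106  25  25 487]
lamp [ 5.56438416e+02 -7.70290440e+01 -1.27850335e-01] -7.325284630803102
[[-0.1 -0.1]
 [ 0.2  0.2]
 [ 0.  -0. ]
 [-0.1  0. ]
 [-0.2  0.5]
 [ 0.1 -0.6]]
blue [ 481.1 -118.2] [ 481.  -118.3]
yellow [ 519.4 -155. ] [ 519.7 -154.8]
white [ 572.3 -161.5] [ 572.4 -161.5]
green [494. -18.] [493.9 -18. ]
black [540.7   7. ] [540.5   7.5]
pink [593.1   1.3] [593.2   0.7]
60 [ 620.40863567 -162.15908066] 106.486206102623
65 [ 620.57604192 -161.02361299] 105.68217740779191
70 [ 620.74344817 -159.88814532] 104.8845449842046
75 [ 620.91085442 -158.75267765] 104.09345586925807
dome [560.53119499 -77.40862076  80.        ]
(293, 214, 15, 33)
```

View pics/w1c.png

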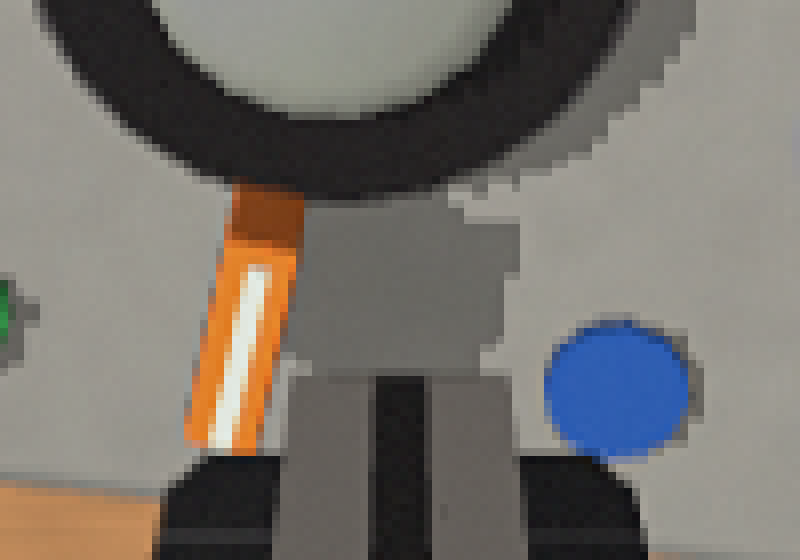

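```bash
cat >> h.py <<'E'
L=np.array([556.44,-77.03]); YAW=-0.12785; BLUE=YAW+np.radians(36)
def tq(phi): # tool down, tool x pointing outward along direction phi (phi=0 -> world -x)
    return (Ro.from_euler("z",phi+np.pi)*Ro.from_euler("x",np.pi)).as_quat()
def pos(phi,r,off,z):
    o=np.array([-np.cos(phi),-np.sin(phi)]); t=np.array([np.sin(phi),-np.cos(phi)]) # t = +phi direction
    return [*(L+r*o+off*t),z]
E
python3 - <<'E'
from h import *
import pickle
s=pickle.load(open("w1.pkl","rb"))
a=onz(s,(301.9,222.7),88)[:2]; b=onz(s,(298.1,245.6),88)[:2]
for p in (a,b): d=p-L; print(p,np.linalg.norm(d),np.degrees(np.arctan2(-d[1],-d[0])))
d=b-a; print(np.degrees(np.arctan2(-d[1],-d[0])), "blue",np.degrees(BLUE))
for f in (-20,10,29): print(ctrl.solve_ik(pos(np.radians(f),62,-15,78),tq(np.radians(f))))
E
```

```text
[514.23842196 -67.63774139] 43.2341035587078 -12.547087708343517
[487.91599615 -63.08769196] 69.92801339568554 -11.500756245497405
-9.807137588158138 blue 28.674734589252424
[-0.24901887  0.27962283 -0.36237456  0.92879894  0.          0.10004698]
[-0.31573409  0.26912282 -0.37782153  0.92385198  0.         -0.49026702]
[-0.35434122  0.27771077 -0.36520001  0.92788554  0.         -0.8604867 ]
```

Radii of the line's ends come out at 43 and 70 mm as they must, so the measurement holds; tab at -11.5° world, target 28.7°. Pushing to a deliberate stop short.

```bash
python3 - <<'E'
from h import *
import pickle
R=np.radians
p0=R(-11.5)
ctrl.move_ptp(pos(p0,60,-26,200),tq(p0))
ctrl.move_straight(pos(p0,60,-26,77),speed=100,max_force=8)
f0=ctrl.get_state()["ft_force"]
print(ctrl.move_straight(pos(p0,60,-13,77),speed=40,max_force=15))
for f in (-5,2,9,16,22):
    h=ctrl.move_straight(pos(R(f),60,-13,77),speed=40,frame=tq(R(f)),max_force=15)
    st=ctrl.get_state(); print(f,h,st["time"],(st["ft_force"]-f0).round(1),st["eef_pos"].round(1))
    if h: break
for n in("wrist","scene","side"):
    s=cam(n); cv2.imwrite(f"pics/{n}2.png",s["image"]); pickle.dump(s,open(f"{n}2.pkl","wb"))
    if n=="scene": crop(s,"s2.png",220,380,140,240,5)
    if n=="side": crop(s,"d2.png",280,420,130,260,4)
E
```

```text
False
-5 False 7.8917 [-0.   1.6 -0.2] [497.9 -58.9  77.1]
2 False 8.225 [1.5 2.6 0.3] [496.2 -66.1  77. ]
9 False 8.5583 [ 1.2  2.5 -0.4] [495.2 -73.5  77. ]
16 False 8.8917 [0.5 2.  0.2] [495.2 -81.   77. ]
22 False 9.2 [ 0.9  2.7 -0.9] [496.  -87.3  77. ]
```

View pics/wrist2.png

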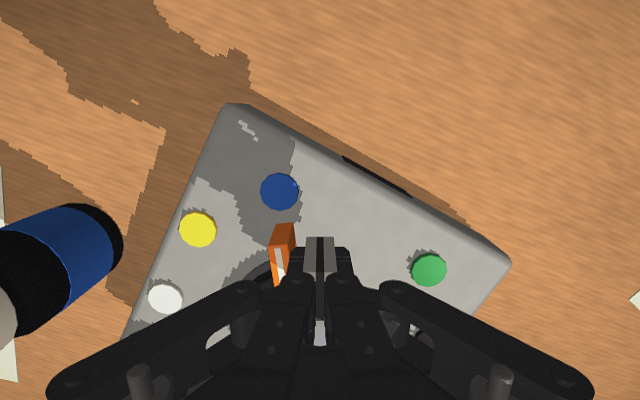

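View pics/d2.png

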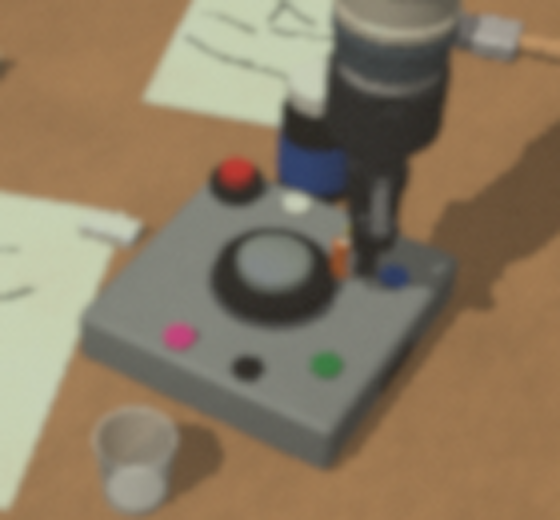

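The wrist view shows the tab (282,240) beside the fingertips, blue marker at (279,192) slightly ahead. Measure the tab's angle here.

```bash
python3 - <<'E'
import pickle,cv2
from h import *
s=pickle.load(open("wrist2.pkl","rb"))
cv2.imwrite("pics/w2c.png",cv2.resize(s["image"][215:290,255:345],None,fx=8,fy=8,interpolation=cv2.INTER_NEAREST))
# predicted top outline for a range of angles
for f in (22,23,24,25,26,28):
    p=np.radians(f); print(f,proj(s,[pos(p,70,5,88),pos(p,70,-5,88),pos(p,42,5,88)]).round(1).tolist())
print(proj(s,[[*pos(BLUE,86,0,54)]]))
E
```

```text
22 [[282.1, 242.8], [303.5, 242.8], [284.4, 294.9]]
23 [[279.5, 243.0], [300.9, 242.6], [282.9, 295.1]]
24 [[276.9, 243.3], [298.3, 242.5], [281.4, 295.3]]
25 [[274.3, 243.6], [295.6, 242.5], [280.0, 295.5]]
26 [[271.7, 243.9], [293.0, 242.4], [278.5, 295.7]]
28 [[266.6, 244.7], [287.8, 242.5], [275.6, 296.2]]
[[279.11006007 191.758592  ]]
```

View pics/w2c.png

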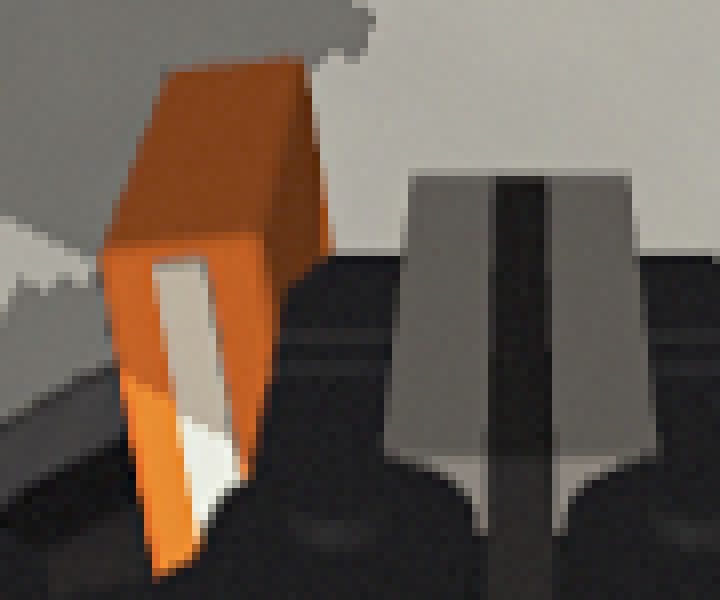

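Tab outer corners at (267.9,246.2) and (287.8,244.0) → 27.7°, contact is by the wider part of the fingers; 1° more needed. Nudge, back off, and look from above.

```bash
python3 - <<'E'
from h import *
import pickle
R=np.radians
f=R(22.9)
print(ctrl.move_straight(pos(f,60,-13,77),speed=20,frame=tq(f),max_force=15))
ctrl.dwell(0.2)
s=cam("wrist"); pickle.dump(s,open("wrist3.pkl","wb"))
cv2.imwrite("pics/w3c.png",cv2.resize(s["image"][215:290,255:345],None,fx=8,fy=8,interpolation=cv2.INTER_NEAREST))
ctrl.move_straight(pos(f,60,-26,77),speed=60)
ctrl.move_straight(pos(f,60,-26,150),speed=120)
# view: tool x outward (flipped) but TCP beyond turret so the tab/marker are clear of fingers
p=pos(BLUE,15,0,190)
ctrl.move_ptp(p,tq(BLUE)); ctrl.dwell(0.2)
s=cam("wrist"); pickle.dump(s,open("wrist4.pkl","wb")); cv2.imwrite("pics/w4.png",s["image"])
print(ctrl.get_state()["time"])
for a in (27,28,28.67,29,30):
    p=R(a); print(a,proj(s,[pos(p,70,5,88),pos(p,70,-5,88),pos(p,70,0,88),pos(p,43,0,88),pos(p,86,0,54)]).round(1).tolist())
E
```

```text
False
11.5917
27 [[315.3, 129.4], [328.2, 129.8], [321.8, 129.6], [320.7, 164.1], [322.0, 108.1]]
28 [[313.7, 129.5], [326.7, 129.6], [320.2, 129.6], [319.8, 164.1], [320.3, 108.0]]
28.67 [[312.7, 129.6], [325.6, 129.6], [319.1, 129.6], [319.2, 164.1], [319.1, 108.0]]
29 [[312.2, 129.6], [325.1, 129.5], [318.6, 129.6], [318.9, 164.1], [318.5, 108.0]]
30 [[310.6, 129.7], [323.5, 129.4], [317.0, 129.6], [317.9, 164.1], [316.8, 108.0]]
```

View pics/w4.png

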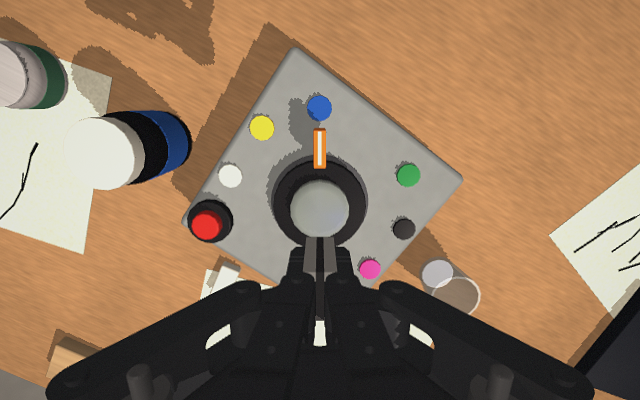

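View pics/w3c.png

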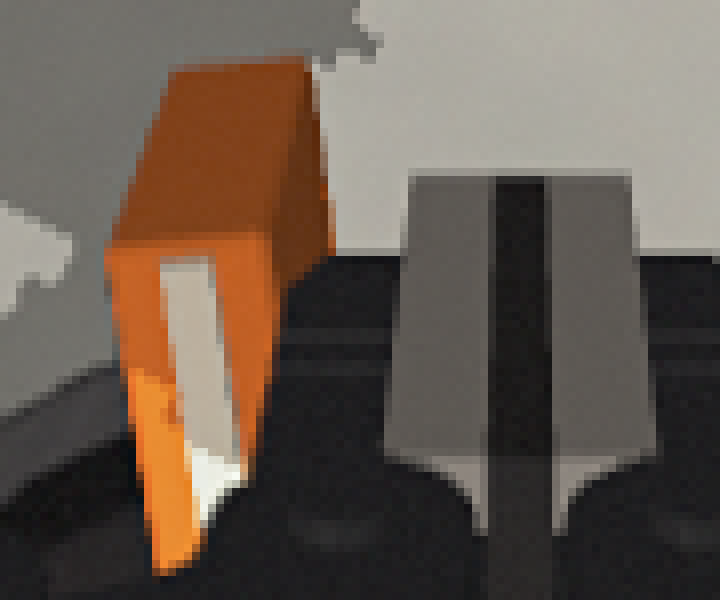

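```bash
python3 - <<'E'
import pickle
from h import *
s=pickle.load(open("wrist4.pkl","rb")); im=s["image"]
sub=im[122:175,300:340].astype(int)
m=(sub[:,:,2]>150)&(sub[:,:,2]-sub[:,:,0]>70)
for r in range(53):
    c=np.where(m[r])[0]
    if len(c): print(r+122,c.min()+300,c.max()+300,end=" | ")
h=cv2.cvtColor(im,cv2.COLOR_BGR2HSV); b=cv2.inRange(h,(100,120,60),(125,255,255)); b[:90]=0;b[125:]=0;b[:,:300]=0;b[:,340:]=0
M=cv2.moments(b,True); c=(M["m10"]/M["m00"],M["m01"]/M["m00"]); w=onz(s,c,54)[:2]-L
print("\nblue px",c,"world ang",np.degrees(np.arctan2(-w[1],-w[0])),np.linalg.norm(w))
# dome/disc centre check, red
r=im[200:245,185:230].astype(int); mm=((r[:,:,2]>120)&(r[:,:,1]<80)).astype(np.uint8); M=cv2.moments(mm,True)
cr=(M["m10"]/M["m00"]+185,M["m01"]/M["m00"]+200); print("red",cr)
for z in (65,70,75): q=onz(s,cr,z)[:2]; print(z,q,np.linalg.norm(q-L))
E
```

```text
130 314 325 | 131 313 325 | 132 313 325 | 133 313 325 | 134 313 325 | 135 313 325 | 136 313 325 | 137 313 325 | 138 313 325 | 139 313 325 | 140 313 325 | 141 313 325 | 142 313 325 | 143 313 325 | 144 313 325 | 145 313 325 | 146 313 325 | 147 313 325 | 148 313 325 | 149 313 325 | 150 314 325 | 151 314 325 | 152 314 325 | 153 314 325 | 154 314 325 | 155 314 325 | 156 314 325 | 157 314 325 | 158 314 325 | 159 314 325 | 160 314 325 | 161 314 325 | 162 314 325 | 163 314 325 | 164 314 325 | 165 314 325 | 166 314 325 | 167 314 325 | 168 314 324 | 
blue px (318.8550724637681, 107.87163561076605) world ang 28.81459860076902 86.11999897149303
red (205.61371237458195, 226.2123745819398)
65 [ 623.76015304 -160.29236106] 107.07298340164022
70 [ 621.084752   -159.51643983] 104.79960265478374
75 [ 618.40935096 -158.74051859] 102.55149588185104
```

Tab centre line at 28.6°, blue at 28.8° — aligned. Red button triangulates from the two views to (620.9,-159.7,70), 104.9 mm off the axis as given (105). Now press it with the jaw axis turned away from the jar.

```bash
python3 - <<'E'
from h import *
import pickle
s1=pickle.load(open("w1.pkl","rb"));s4=pickle.load(open("wrist4.pkl","rb"))
j1=onz(s1,(489,155),105);j4=onz(s4,(104,153),105); print("jar",j1,j4)
B=[620.9,-159.7]
for f in (64,50,64-180): print(f,ctrl.solve_ik(B+[65],tq(np.radians(f))))
f=np.radians(64); q=tq(f)
ctrl.move_ptp(B+[130],q)
ctrl.move_straight(B+[80],speed=80,max_force=8)
ctrl.dwell(0.2)
f0=ctrl.get_state()["ft_force"]
h=ctrl.move_straight(B+[58],speed=12,max_force=14); st=ctrl.get_state()
print(h,st["time"],st["eef_pos"],(st["ft_force"]-f0).round(1))
ctrl.dwell(0.3); st=ctrl.get_state(); print(st["eef_pos"].round(2),(st["ft_force"]-f0).round(1))
s=cam("wrist"); cv2.imwrite("pics/w5.png",s["image"])
E
```

```text
jar [ 588.3319179  -245.73902706  105.        ] [ 585.16436496 -243.90258228  105.        ]
64 [-0.38252182  0.49738407 -0.0433839   1.03002835  0.         -1.49953254]
50 [-0.38252182  0.49738407 -0.0433839   1.03002835  0.         -1.25518645]
-116 [-0.38252182  0.49738407 -0.0433839   1.03002835  0.          1.64206011]
True 14.45 [ 620.9478815  -159.71562258   66.08573324] [0.  0.2 6.1]
[ 620.93 -159.72   66.06] [-1.3  0.7  7.7]
```

View pics/w5.png

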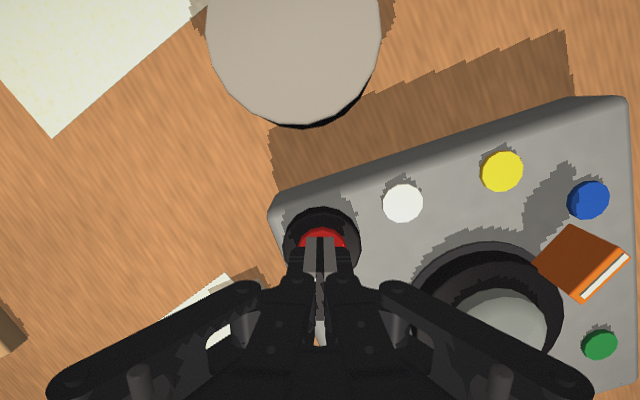

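Fingers sit on the button (321,238), steady 7.7 N; press on until clearly at the stop, then release.

```bash
python3 - <<'E'
from h import *
B=[620.9,-159.7]
h=ctrl.move_straight(B+[60],speed=8,max_force=14); st=ctrl.get_state(); print(h,st["eef_pos"].round(2),st["ft_force"].round(1))
ctrl.dwell(0.3); st=ctrl.get_state(); print(st["eef_pos"].round(2),st["ft_force"].round(1))
E
```

```text
True [ 620.93 -159.7    66.05] [-1.3  0.2  7.4]
[ 620.96 -159.72   66.08] [-1.5  0.4  8.4]
```

Same height (66.05) on a second, harder push: the hard stop. Verify on release by watching the spring force.

```bash
python3 - <<'E'
from h import *
import pickle
B=[620.9,-159.7]
for z in (66.5,68,70,72,73,75):
    ctrl.move_straight(B+[z],speed=20); ctrl.dwell(0.1); st=ctrl.get_state(); print(st["eef_pos"][2].round(2),st["ft_force"][2].round(1))
ctrl.move_straight(B+[150],speed=120)
p=pos(BLUE,15,0,200)
ctrl.move_ptp(p,tq(BLUE)); ctrl.dwell(0.3)
s=cam("wrist"); pickle.dump(s,open("wrist6.pkl","wb")); cv2.imwrite("pics/w6.png",s["image"])
print(ctrl.get_state()["time"])
a=cam("scene"); crop(a,"s6.png",220,380,140,240,5)
im=s["image"]
sub=im.astype(int)
x,y=proj(s,[pos(BLUE,56,0,88)])[0]; print(x,y, proj(s,[[*B,70]]))
y=int(y); 
for yy in (y-10,y,y+10):
    r=sub[yy,300:340]; c=np.where((r[:,2]>150)&(r[:,2]-r[:,0]>70))[0]; print(yy,c.min()+300,c.max()+300)
E
```

```text
66.56 4.4
67.94 3.5
69.92 3.3
71.95 2.0
72.85 0.5
75.01 0.4
19.3667
320.8644160559705 144.9731261453601 [[210.70594258 220.91882854]]
134 315 327
144 315 327
154 316 326
```

View pics/w6.png

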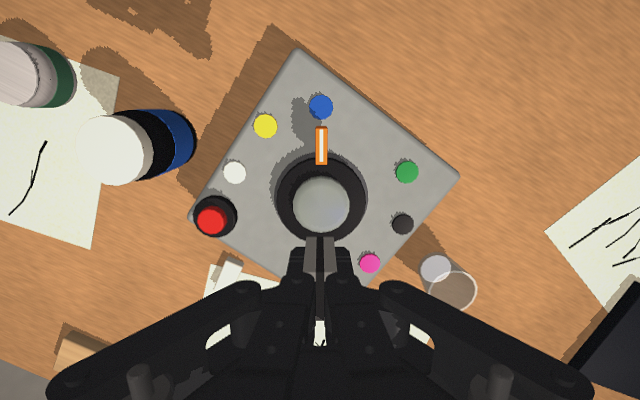

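View pics/s6.png

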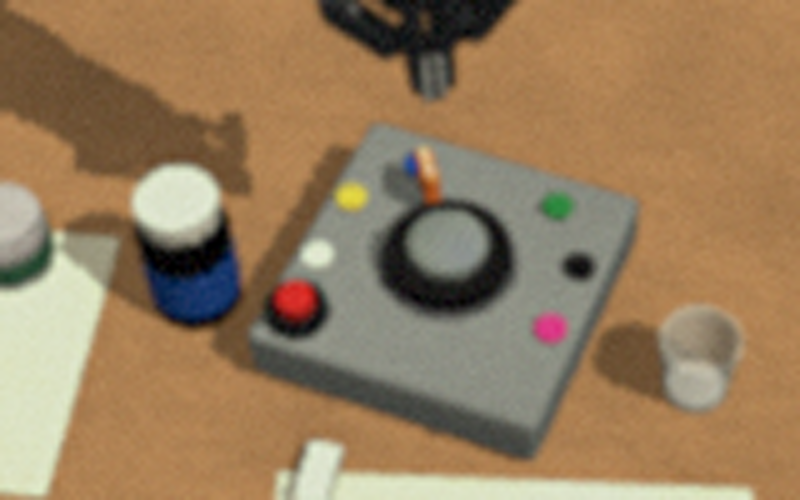

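Spring force ran over about 72→66 mm (the full 6 mm) and is gone at 73. The tab is still lined up with the blue marker (321,107), the button is up, and the jar, cup and eraser are where they were. Handing in.

```bash
python3 -c "
from bench import ctrl
ctrl.job_done(); print(ctrl.get_state()['time'])"
```

```text
the job is handed in; nothing more can be done
the job is handed in; nothing more can be done
```

The tab now points at the blue marker, and I pressed the red button right down afterwards and let it come back up. The job is handed in, at about 19.4 s on the robot's clock.

- **Turret:** I pushed the tab with closed fingers through about 40°, at about 3 N, and never pinched it. It pointed at 28.6° with the marker at 28.7–28.8°. It was still lined up after the button press.
- **Push contact:** the tab was touched by the wider part of the fingers just above the very tips, not the tips themselves.
- **Button:** it went down to a stop at 66.05 mm, and a second push on it, without lifting, went no lower. On the way up, the spring force was gone by about 73 mm. That matches the full 6 mm of travel, and the button looked up in the last picture.
- **Surroundings:** the jar, cup and eraser looked unmoved in the last pictures, and the robot was clear of everything. I did not check the sketchbook, brush and tin separately, but the arm never went near them.

No check failed or disagreed.

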